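Rake loose optical posts into the grooves of their tray

TASK

Pick up the toothed rake, set its tines down in the empty end of the aluminium tray behind the two loose steel posts, and draw it along the tray so that both posts roll into the grooves and lie fully down in them. Move the posts only with the rake, never with the gripper. Then stand the rake upright on its tines on the bench again and let go.

Things in the scene. Friction and masses are not known exactly. Their poses are not given: they have to be found in the camera images.
- rake: Toothed rake (not the 75 mm solid lapping block with the same grip). Bar 160 (y) x 30 (x) x 10 mm, underside 24 mm above the tips of 12 tines, 6 mm thick, in rows at x = +-9, y within +-48. Origin: centre of the tine-tip plane; z up. Black grip 26 mm (x) by 36 (y), 34 to 100 mm above the tips: grasp it from above, closing along x. Combs along x; same turned 180 deg. 250 g.
- tray: Fixed aluminium tray; origin: centre of underside. Inside x +-130, y +-60 mm; walls 6; long rims 45 high, end walls 36. Flat floor 18 high, x -130 to 50; grooves along y at x = 60, 86, 112: mouth 20, depth 13, post lies flush. Empty below x = -90. Rake bar across on the rims: tips 3 mm over floor; combed at 50 mm/s from x = -107 to 100 (its centre) it rolls posts in and passes over seated ones.
- post_a: Loose plain steel rod 12.7 mm in diameter, 75 mm long, about 75 g. Origin: mid length on its axis; x along the axis. Starts askew on the tray's flat floor, the one nearer the empty end.
- post_b: Second, identical rod, askew nearer the grooves and partly over the first groove. Origin: mid length on its axis; x along the axis.
Mind the look-alikes: they are no part of the job. What is shaped like the post_b but blue or red is not meant. Leave any turquoise look-alike of the rake alone.

How it is judged (in metres and radians):
On the way, in this order (a step that is already met when the one before it is completed fails the run):
1. the rake's tines are down in the empty end of the tray, behind the posts (x of rake in the frame of tray between -0.13 and -0.07 m and y of rake in the frame of tray between -0.03 and 0.03 m and z of rake in the frame of tray below 0.026 m), for 0.1 s.
2. both posts lie down in grooves, the rake still in the tray (x of post_a in the frame of tray between 0.045 and 0.125 m and y of post_a in the frame of tray between -0.06 and 0.06 m and z of post_a in the frame of tray between 0.005 and 0.015 m and x of post_b in the frame of tray between 0.045 and 0.125 m and y of post_b in the frame of tray between -0.06 and 0.06 m and z of post_b in the frame of tray between 0.005 and 0.015 m and z of rake in the frame of tray below 0.045 m and horizontal distance between rake and tray below 0.14 m), for 0.1 s.
At the end, for the whole second after the job is handed in: Both posts lie at rest down in grooves of the tray (their axes less than 15 mm above the tray's underside) and parallel to the grooves within 10 degrees; the rake stands at rest on its tines on the bench, upright within 10 degrees (x of post_a in the frame of tray between 0.045 and 0.125 m and y of post_a in the frame of tray between -0.06 and 0.06 m and z of post_a in the frame of tray between 0.005 and 0.015 m and x of post_b in the frame of tray between 0.045 and 0.125 m and y of post_b in the frame of tray between -0.06 and 0.06 m and z of post_b in the frame of tray between 0.005 and 0.015 m and angle between the x axis of each of post_a, post_b and the y axis of tray, either way round below 0.17 rad and linear speed of each of post_a, post_b, rake below 0.03 m/s and height (world z) of rake below 0.01 m and angle between rake's own z axis and vertical below 0.17 rad); the robot touches nothing.
It fails at once if the gripper or arm touches a post (contact force between any of the fingers, the arm and post_a above 0.3 N or contact force between any of the fingers, the arm and post_b above 0.3 N).
It also fails if it takes over 51 s, if anything falls off the work surface, if the arm or the gripper's body presses on something with over 40 N, if the wrist force passes 120 N, or if a joint passes its speed limit or range.

ROBOT

A 6-joint arm with a two-finger parallel gripper is mounted at the origin on the work surface. World frame = base frame: x ahead of the robot, y to its left, z up, the work surface at z = 0. Lengths are in m, angles in degrees, forces in N, time in s.
With the tool pointing down it reaches from about 0.4 to 0.825 m from the base axis. Payload 7 kg.
Tool frame: the origin (TCP) lies at the very end of the fingers, on their centre line; the grasp point (between the pads) lies 19 mm behind it; x points along the fingers, z is the direction in which the jaws open and shut, and the axes are right-handed (so a half turn about x gives the same grasp; the last joint's range is limited). The gripper opens to 88 mm and grips with 3 to 60 N. Pads are 19 mm wide; open, the fingers measure 130 mm over their backs; the gripper's body (78 mm by 193 mm) begins 47 mm behind the grasp point.
Start: joints at [-50.701, 20.546, 0.682, 0, -70.136, -16.507], TCP at [0.261, -0.622, 0.195] pointing down, gripper open.
Joint ranges: [-176.03, 176.03], [-82.01, 121.73], [-58.28, 71.71], [-173.87, 95.51], [-174.79, -0.11], [-173.66, 173.66]. Speed limits (degrees/s): [136.94, 136.94, 172.46, 180, 180, 180].

INTERFACE

Orientations are given as [roll, pitch, yaw] about the fixed x, y, z axes, in that order (R = Rz(yaw) Ry(pitch) Rx(roll)).
In Python, from plant import * gives the robot as it stands.
- The arm moves only by the tool arm_command, never from a script. Its argument "commands" is one flat list of numbers, 5 for each row, row after row: the shift along the tool's x, y, z in mm, then the turn about the tool's x in degrees, then the opening in per cent of the stroke, from 0 (shut) to 100 (fully open). A call has 1 to 5 rows; each row shifts and turns the pose as measured when the row begins, along the tool's axes as they then stand; what a row does not reach is not made up. A row lasts 1/8 s, in which the tool goes at most 62.5 mm and 10.7 degrees, less where a joint would pass 70% of its speed; a pose out of reach is approached as far as the arm can. A call is refused whole if a number of a shift passes 62.5 or a number of a turn 10.7, either way. A call with a gripper value outside its range is refused whole. The fingers move at their own pace and stop on an object; the grip force is fixed at half the most. Time passes only in rows, so rows that do not move let the fingers close. It gives the time, the measured TCP pose, the force and the opening at its end, in the units of the state.
- get_obs(): the state, without advancing time (a new reading comes with each control period).
- snapshot(name): name is "scene" or "side" or "wrist"; returns a dict with "frame" (400x640x3 uint8, blue, green, red), "fov_y" (degrees; the focal length in pixels is half the picture's height over the tangent of half this angle, whatever the lens; pixels are square), "cx", "cy" (the principal point, pixels), "world_to_cam" (4x4, takes a point from world to camera coordinates). Camera axes: x right, y up, looking along -z (the intrinsics and any distortion apply to the point x, -y, -z); pixel columns grow to the right and rows downward; lengths in m; the calibration is good to about 2 mm. A picture is of the moment at which its call begins. There is no depth.
- close_job(): hands the job in, once; it reports no verdict.
The state is a dict: "clock": time; "joint_pos": joint angles; "qvel": joint speeds; "tau": joint torques, N m; "tool_pos": TCP position; "orientation": TCP orientation; "force": force on the tool from outside, world axes, zero at the start; "moment": the same for the moment, N m; "opening": finger opening in m.
Only numpy, scipy, OpenCV 4.12 (cv2) and the standard library are available. Lean on these libraries where they do the work, as an engineer would, in place of code of your own. Each camera call takes 0.05 s, during which the arm holds its last target. There are 200 camera calls.

## Working session

There is one attempt and no reset: what is moved stays moved. The work goes in short steps, Python scripts to look and compute and a tool call to move; the robot and the scene stay as the last step left them, time stands still between calls to the robot, and variables do not carry over. Pictures are saved under pics/ and viewed, about 8 in all and at most 12, crops included, and the job is handed in when it is done.

Besides the shell and the picture viewer there is one more tool, called after "Request:" in YAML: its name, and indented under it one key for each argument. arm_command: Moves the arm, as the interface text tells. Its arguments: {"type":"object","properties":{"commands":{"type":"array"}},"required":["commands"]}

```bash
mkdir -p pics; cat > h.py <<'E'
from plant import *
import numpy as np, cv2, pickle
def grab(n,tag):
    s=snapshot(n); pickle.dump(s,open(f'pics/{tag}.pkl','wb')); cv2.imwrite(f'pics/{tag}.png',s['frame']); return s
def load(tag): return pickle.load(open(f'pics/{tag}.pkl','rb'))
def proj(s,P):
    P=np.atleast_2d(P); M=np.array(s['world_to_cam']); c=P@M[:3,:3].T+M[:3,3]
    f=200/np.tan(np.radians(s['fov_y'])/2)
    return np.c_[s['cx']+f*c[:,0]/-c[:,2], s['cy']-f*c[:,1]/-c[:,2]]
def ray(s,uv):
    M=np.array(s['world_to_cam']);f=200/np.tan(np.radians(s['fov_y'])/2)
    d=np.array([(uv[0]-s['cx'])/f,-(uv[1]-s['cy'])/f,-1.]); R=M[:3,:3]
    return -R.T@M[:3,3], R.T@d
def onz(s,uv,z):
    o,d=ray(s,uv); return o+d*(z-o[2])/d[2]
def tri(s1,a,s2,b):
    o1,d1=ray(s1,a);o2,d2=ray(s2,b)
    t=np.linalg.lstsq(np.c_[d1,-d2],o2-o1,rcond=None)[0]
    p,q=o1+d1*t[0],o2+d2*t[1]; return (p+q)/2,np.linalg.norm(p-q)
E
python3 - <<'E'
from h import *
for n in ['scene','side','wrist']:
    s=grab(n,n+'0'); print(n,{k:v for k,v in s.items() if k not in('frame',)})
    
a=np.vstack([load('scene0')['frame'],load('side0')['frame']]);cv2.imwrite('pics/both.png',cv2.resize(a,None,fx=.75,fy=.75,interpolation=cv2.INTER_AREA))
print(get_obs())
E
```

```text
scene {'fov_y': 51.76812148697884, 'cx': 321.80244691395626, 'cy': 199.21510151683728, 'world_to_cam': array([[-0.63860088,  0.76953024,  0.00348162,  0.29901415],
       [-0.56990113, -0.47596758,  0.66982651,  0.3134448 ],
       [ 0.5171089 ,  0.42576762,  0.74250948, -1.26878652],
       [ 0.        ,  0.        ,  0.        ,  1.        ]])}
side {'fov_y': 50.65034214103068, 'cx': 327.48018289904707, 'cy': 195.9705461380773, 'world_to_cam': array([[-9.62798229e-01, -2.70220541e-01,  6.55270326e-04,
         5.53990113e-01],
       [ 1.78870199e-01, -6.35494757e-01,  7.51100436e-01,
        -9.48126569e-02],
       [-2.02546346e-01,  7.23275378e-01,  6.60187629e-01,
        -9.70820393e-01],
       [ 0.00000000e+00,  0.00000000e+00,  0.00000000e+00,
         1.00000000e+00]])}
wrist {'fov_y': 67.08096571459691, 'cx': 319.0899954482957, 'cy': 199.81866773334875, 'world_to_cam': array([[-0.38667521,  0.92221532,  0.00108956,  0.67369941],
       [-0.88784539, -0.3719442 , -0.27090232,  0.0352307 ],
       [-0.24942501, -0.10571858,  0.96260623, -0.39033751],
       [ 0.        ,  0.        ,  0.        ,  1.        ]])}
{'clock': 0.15, 'joint_pos': array([-5.07016460e+01,  2.05827609e+01,  6.45520220e-01, -1.33014994e-02,
       -7.01377572e+01, -1.65069454e+01]), 'qvel': array([ 0.06340548, -0.13737473,  0.1255826 ,  0.1491608 ,  0.03434976,
       -0.0561218 ]), 'tau': array([-2.29378878e-03, -5.83276463e+01,  2.93292099e+01,  7.00122178e+00,
        8.76232458e-03, -1.09360992e-04]), 'tool_pos': array([ 0.26127569, -0.62192411,  0.19453132]), 'orientation': array([  7.04122199,  89.92396639, 119.82810309]), 'force': array([ 0.36747091,  0.26096357, -0.3313767 ]), 'moment': array([ 0.02220846, -0.00870104,  0.04980411]), 'opening': 0.08728278647548429}
```

View pics/scene0.png

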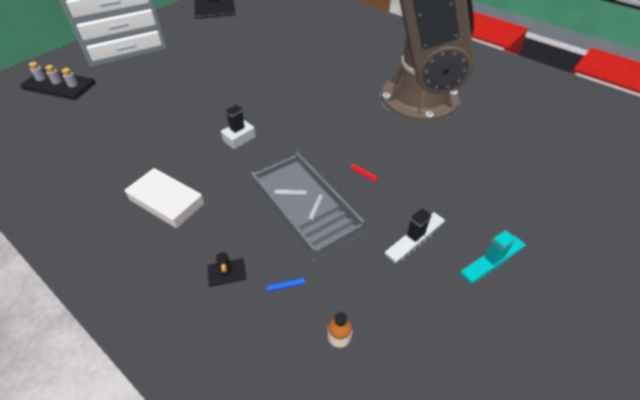

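View pics/side0.png

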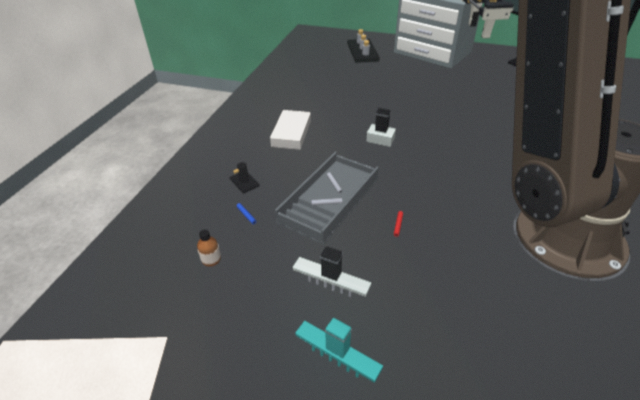

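Scene view: the rake is white with a black grip at (420,222), the tray is centred near (306,203), and the posts are at (291,191) and (316,207). In the side view the rake is at (331,270) and the tray near (328,195). Next I'll enlarge both views for corner pixels.

```bash
python3 - <<'E'
from h import *
a=load('scene0')['frame'][140:270,240:460]; b=load('side0')['frame'][145:305,265:405]
A=cv2.resize(a,None,fx=3.6,fy=3.6,interpolation=cv2.INTER_CUBIC)
for i in range(0,220,20): cv2.putText(A,str(240+i),(int(i*3.6),8),0,.3,(0,255,255)); cv2.line(A,(int(i*3.6),10),(int(i*3.6),16),(0,255,255))
for j in range(0,130,20): cv2.putText(A,str(140+j),(0,int(j*3.6)+4),0,.3,(0,255,255));
cv2.imwrite('pics/c1.png',A)
B=cv2.resize(b,None,fx=3.7,fy=3.7,interpolation=cv2.INTER_CUBIC)
for i in range(0,140,20): cv2.putText(B,str(265+i),(int(i*3.7),8),0,.3,(0,255,255)); cv2.line(B,(int(i*3.7),10),(int(i*3.7),16),(0,255,255))
for j in range(0,160,20): cv2.putText(B,str(145+j),(0,int(j*3.7)+4),0,.3,(0,255,255));
cv2.imwrite('pics/c2.png',B)
E
```

```text
(no output)
```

View pics/c1.png

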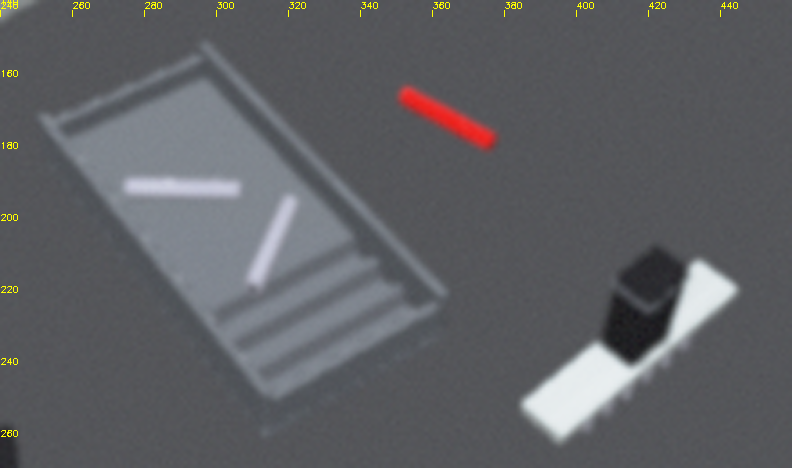

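View pics/c2.png

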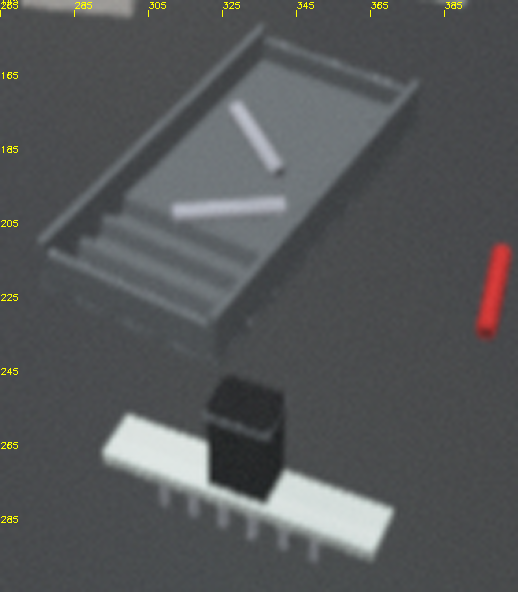

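Crops: tray rim corners, rake bar corners and grip-top corners can all be read. In scene the rim corners are about (297,152), (251,172), (364,221) and (315,250). I'll fit poses with these from both views, leaving heights free.

```bash
cat > fit.py <<'E'
from h import *
from scipy.optimize import least_squares
S,D=load('scene0'),load('side0')
cs=lambda p:(240+p[0]/3.6-.36,140+p[1]/3.6-.36)
cd=lambda p:(265+p[0]/3.7-.36,145+p[1]/3.7-.36)
def fit(obj,obs,x0):
    def T(p): c,s=np.cos(p[3]),np.sin(p[3]); return obj@np.array([[c,s,0],[-s,c,0],[0,0,1]])+p[:3]
    def r(p): return np.r_[*[ (proj(v,T(p))-np.array(o)).ravel() for v,o in obs]]
    s=least_squares(r,x0,loss='soft_l1'); return s.x,np.round(r(s.x).reshape(-1,2),1)
tray=np.array([[-136,66,45],[-136,-66,45],[136,66,45],[136,-66,45]])/1e3
i0=onz(S,(306,203),.03)
for y0 in(0.,1.57,3.14,-1.57):
    p,r=fit(tray,[(S,[cs(q) for q in[(205,42),(40,117),(448,293),(268,397)]]),(D,[cd(q) for q in[(262,25+0),(418,82),(40,241),(213,320)]][0:1]+[])][0:1],[i0[0],i0[1],0,y0])
    if abs(r).max()<8: y=y0
p,r=fit(tray,[(S,[cs(q) for q in[(205,42),(40,117),(448,293),(268,397)]]),(D,[cd(q) for q in[(418,82),(262,25),(213,320),(40,241)]])],[i0[0],i0[1],0,y])
print('tray',p,np.degrees(p[3]));print(r.tolist())
rake=np.array([[15,-80,34],[-15,-80,34],[15,80,34],[-15,80,34],[13,18,100],[-13,18,100],[13,-18,100],[-13,-18,100]])/1e3
os=[cs(q) for q in[(560,442),(520,405),(739,289),(697,259),(688,263),(655,245),(650,305),(617,275)]]
od=[cd(q) for q in[(102,455),(128,414),(374,553),(393,511),(268,437),(284,393),(207,412),(232,377)]]
i0=onz(S,(420,225),.05)
for y0 in(0.,.8,1.57,2.4,3.14,-.8,-1.57,-2.4):
    q,r=fit(rake,[(S,os),(D,od)],[i0[0],i0[1],0,y0])
    if abs(r).max()<6: print('rake',q,np.degrees(q[3]),r.tolist()); break
c,s=np.cos(p[3]),np.sin(p[3])
for n,a,b,e,f in [('a',(125,187),(240,189),(235,105),(280,172)),('b',(291,197),(253,286),(172,212),(285,204))]:
    for z in(.0243,):
        P=[onz(S,cs(a),z),onz(S,cs(b),z),onz(D,cd(e),z),onz(D,cd(f),z)]
        print(n,[np.round(1e3*((x-p[:3])@np.array([[c,-s,0],[s,c,0],[0,0,1]]))[:2]) for x in P])
E
python3 fit.py
```

```text
tray [ 0.56292512  0.02672214 -0.00139614  1.2946165 ] 74.1760617520308
[[0.4, 0.0], [-0.7, -0.1], [0.4, -0.1], [-0.8, -0.3], [0.7, 0.2], [-0.8, 0.1], [0.7, 0.4], [-1.1, 0.1]]
rake [ 0.49043675  0.27601556 -0.003222    1.42210322] 81.48051279252881 [[0.3, -1.4], [0.4, -0.4], [-0.8, 0.1], [-0.1, 0.7], [1.0, 1.9], [-0.1, -0.4], [0.1, -0.4], [-1.0, 0.3], [0.1, 0.1], [-0.2, 0.9], [0.1, 0.4], [0.3, 0.2], [0.2, -1.4], [1.2, 0.9], [-0.7, -0.7], [-1.8, -0.6]]
a [array([-64., -43.]), array([-21.,  18.]), array([-67., -45.]), array([-21.,  19.])]
b [array([ 4., 42.]), array([ 52., -19.]), array([ 51., -21.]), array([ 6., 38.])]
```

```bash
cat >> h.py <<'E'
from scipy.spatial.transform import Rotation as Ro
def plan(way, yaw=None, step=60, tstep=10):
    """world waypoints (TCP) -> rows; turn spread from start"""
    o=get_obs(); R=Ro.from_euler('xyz',o['orientation'],degrees=True).as_matrix(); p=np.array(o['tool_pos'])
    print('pos',p.round(4),'jaw yaw',round(np.degrees(np.arctan2(R[1,2],R[0,2])),1),'x axis',R[:,0].round(3),'F',np.round(o['force'],1),'open',round(o['opening'],4),'t',round(o['clock'],2),'j6',o['joint_pos'][5].round(1))
    turn=0
    if yaw is not None:
        # tool x down: turn +t about it lowers world yaw
        t=np.degrees(np.arctan2(R[1,2],R[0,2]))-yaw; turn=(t+90)%180-90
    print('turn',round(turn,1)); rem=turn
    for w in way:
        d=np.array(w)-p; n=max(1,int(np.ceil(np.linalg.norm(d)*1e3/step)))
        for i in range(n):
            t=np.clip(rem,-tstep,tstep); rem-=t
            print((R.T@(d/n)*1e3).round(1).tolist(),round(t,1)); R=R@Ro.from_euler('x',t,degrees=True).as_matrix()
        p=np.array(w)
    if abs(rem)>.05: print('left turn',rem)
E
python3 -c "
from h import *
plan([(.5,-.15,.195),(.49,.276,.19),(.49,.276,.14)],81.5)"
```

```text
pos [ 0.2613 -0.6219  0.1945] jaw yaw 112.8 x axis [-0.001  0.001 -1.   ] F [ 0.4  0.3 -0.3] open 0.0873 t 0.15 j6 -16.5
turn 31.3
[-0.0, -44.8, 38.1] 10.0
[-0.0, -37.5, 45.3] 10.0
[-0.0, -29.0, 51.1] 10.0
[-0.0, -19.7, 55.4] 1.3
[-0.0, -18.5, 55.8] 0.0
[-0.0, -18.5, 55.8] 0.0
[-0.0, -18.5, 55.8] 0.0
[-0.0, -18.5, 55.8] 0.0
[-0.0, -18.5, 55.8] 0.0
[0.7, 9.1, 52.5] 0.0
[0.7, 9.1, 52.5] 0.0
[0.7, 9.1, 52.5] 0.0
[0.7, 9.1, 52.5] 0.0
[0.7, 9.1, 52.5] 0.0
[0.7, 9.1, 52.5] 0.0
[0.7, 9.1, 52.5] 0.0
[0.7, 9.1, 52.5] 0.0
[50.0, -0.0, -0.1] 0.0
```

Request:
arm_command:
  commands: [0,-44,38,10,100,0,-37,45,10,100,0,-29,51,10,100,0,-20,55,1,100,0,-18,56,0,100]

```text
clock: 0.78
tool_pos: [0.3939, -0.359, 0.1917]
orientation: [53.9, 89.7, 134.7]
force: [1.6, -0.7, 0.4]
opening: 0.0877
```

Request:
arm_command:
  commands: [0,-18,56,0,100,0,-18,56,0,100,0,-18,56,0,100,0,-18,56,0,100,0,0,55,0,100]

```text
clock: 1.4
tool_pos: [0.5124, -0.0854, 0.1924]
orientation: [45.4, 89.8, 126.2]
force: [0.2, 0.3, 0.5]
opening: 0.0876
```

```bash
python3 -c "
from h import *
plan([(.49,.276,.19)],81.5)"
```

```text
pos [ 0.5124 -0.0854  0.1924] jaw yaw 80.8 x axis [-0.003  0.004 -1.   ] F [0.2 0.3 0.5] open 0.0876 t 1.4 j6 -111.1
turn -0.7
[0.5, 11.4, 50.5] -0.7
[0.5, 10.8, 50.6] 0.0
[0.5, 10.8, 50.6] 0.0
[0.5, 10.8, 50.6] 0.0
[0.5, 10.8, 50.6] 0.0
[0.5, 10.8, 50.6] 0.0
[0.5, 10.8, 50.6] 0.0
```

```bash
python3 -c "
from h import *
o=get_obs();print(o['joint_pos'].round(1),o['qvel'].round(1))"
```

```text
[  12.     6.1  -18.7   -0.2  -65.3 -111.1] [ 51.2  -3.6  -3.9  -0.3   0.2 -50.8]
```

Request:
arm_command:
  commands: [0,11,50,-1,100,0,11,51,0,100,0,11,51,0,100,0,11,50,0,100,0,0,0,0,100]

```text
clock: 2.02
tool_pos: [0.497, 0.1311, 0.1925]
orientation: [50.2, 89.7, 132.4]
force: [-0.1, -0.8, 0.2]
opening: 0.0877
```

```bash
python3 -c "
from h import *
s=grab('wrist','w1')
print('grip/bar proj for fit pose')
plan([(.49,.276,.16)],81.5)"
```

```text
grip/bar proj for fit pose
pos [0.4969 0.1297 0.1924] jaw yaw 82.1 x axis [-0.004  0.003 -1.   ] F [-0.1  0.9 -0.8] open 0.0878 t 2.08 j6 -134.1
turn 0.6
[11.0, 8.9, 47.9] 0.6
[11.0, 9.4, 47.9] 0.0
[11.0, 9.4, 47.9] 0.0
```

View pics/w1.png

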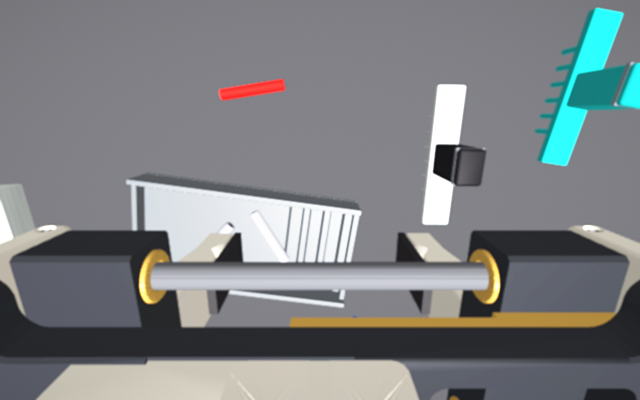

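The wrist view shows the white rake bar with corners at (438,86), (465,86), (449,223) and (423,223), and the grip top near (470,167). The tray rim corners are (128,179), (360,211) and (343,304). I'll add these to the fit.

```bash
cat >> fit.py <<'E'
W=load('w1')
ow=[(449,223),(423,223),(465,86),(438,86),(484,149),(456,148),(482,184),(457,185)]
Q,r=fit(rake,[(S,os),(D,od),(W,ow)],q); print('rake all',Q.round(4),np.degrees(Q[3]),r[16:].tolist())
Q2,r=fit(rake,[(W,ow)],q); print('rake wrist',Q2.round(4),np.degrees(Q2[3]),r.tolist())
tw=np.array([[-136,66,45],[136,66,45],[136,-66,45]])/1e3
t2,r=fit(tw,[(W,[(128,179),(360,211),(343,304)])],p); print('tray wrist',t2.round(4),np.degrees(t2[3]),r.tolist())
plan([(Q[0],Q[1],.17),(Q[0],Q[1],.051)],np.degrees(Q[3]))
E
python3 fit.py|tail -15
```

```text
tray [ 0.56292512  0.02672214 -0.00139614  1.2946165 ] 74.1760617520308
[[0.4, 0.0], [-0.7, -0.1], [0.4, -0.1], [-0.8, -0.3], [0.7, 0.2], [-0.8, 0.1], [0.7, 0.4], [-1.1, 0.1]]
rake [ 0.49043675  0.27601556 -0.003222    1.42210322] 81.48051279252881 [[0.3, -1.4], [0.4, -0.4], [-0.8, 0.1], [-0.1, 0.7], [1.0, 1.9], [-0.1, -0.4], [0.1, -0.4], [-1.0, 0.3], [0.1, 0.1], [-0.2, 0.9], [0.1, 0.4], [0.3, 0.2], [0.2, -1.4], [1.2, 0.9], [-0.7, -0.7], [-1.8, -0.6]]
a [array([-64., -43.]), array([-21.,  18.]), array([-67., -45.]), array([-21.,  19.])]
b [array([ 4., 42.]), array([ 52., -19.]), array([ 51., -21.]), array([ 6., 38.])]
rake all [ 4.9170e-01  2.7760e-01 -1.2000e-03  1.4288e+00] 81.8633747431036 [[-1.8, -0.1], [-0.1, -0.2], [-0.5, -1.6], [-1.0, -1.7], [2.5, -1.0], [2.7, -0.1], [-1.2, 1.6], [-3.0, 0.5]]
rake wrist [ 0.4931  0.2806 -0.0063  1.4334] 82.12645733996877 [[-0.8, -0.8], [1.2, -0.8], [-0.3, -0.2], [-0.4, -0.2], [2.7, -0.5], [3.4, 0.5], [-0.7, 1.4], [-2.2, 0.5]]
tray wrist [ 0.5655  0.027  -0.0054  1.2956] 74.23079280776551 [[0.3, 0.1], [0.0, -1.3], [-0.4, 1.1]]
pos [0.4969 0.1297 0.1924] jaw yaw 82.1 x axis [-0.004  0.003 -1.   ] F [-0.1  0.9 -0.8] open 0.0878 t 2.08 j6 -134.1
turn 0.2
[7.6, 8.5, 48.6] 0.2
[7.6, 8.7, 48.5] 0.0
[7.6, 8.7, 48.5] 0.0
[59.5, -0.2, -0.2] 0.0
[59.5, -0.2, -0.2] 0.0
```

Request:
arm_command:
  commands: [7,9,49,0,100,7,9,49,0,100,7,9,49,0,100,0,0,0,0,100]

```text
clock: 2.58
tool_pos: [0.4912, 0.2787, 0.1712]
orientation: [66.1, 89.7, 147.8]
force: [-0.5, -0.1, -0.2]
opening: 0.0877
```

```bash
python3 -c "
from h import *
plan([(.492,.278,.130),(.492,.278,.051)],82)"
```

```text
pos [0.4912 0.2787 0.1712] jaw yaw 81.8 x axis [-0.004  0.002 -1.   ] F [-0.5 -0.1 -0.2] open 0.0877 t 2.58 j6 -147.3
turn -0.2
[41.2, -1.1, -0.7] -0.2
[39.5, -0.2, -0.1] 0.0
[39.5, -0.2, -0.1] 0.0
```

Request:
arm_command:
  commands: [41,-1,-1,0,100,40,0,0,0,100,30,0,0,0,100,9,0,0,0,100,0,0,0,0,100]

```text
clock: 3.2
tool_pos: [0.4941, 0.2722, 0.0497]
orientation: [51.4, 89.8, 132.9]
force: [0.2, -0.7, 0.1]
opening: 0.0876
```

Request:
arm_command:
  commands: [0,0,0,0,0,0,0,0,0,0,0,0,0,0,0,0,0,0,0,0,0,0,0,0,0]

```text
clock: 3.82
tool_pos: [0.4961, 0.2735, 0.0537]
orientation: [-8.3, 89.6, 73.2]
force: [0.1, -0.3, -1.0]
opening: 0.0434
```

```bash
python3 -c "
from h import *
plan([(.492,.278,.051)],82)"
```

```text
pos [0.4961 0.2735 0.0537] jaw yaw 81.5 x axis [ 0.002  0.007 -1.   ] F [ 0.1 -0.3 -1. ] open 0.0434 t 3.83 j6 -146.9
turn -0.5
[2.8, 4.7, 3.8] -0.5
```

Request:
arm_command:
  commands: [2,4,3,0,0,0,0,0,0,0,0,0,0,0,0,0,0,0,0,0,0,0,0,0,0]

```text
clock: 4.45
tool_pos: [0.4921, 0.2774, 0.0515]
orientation: [-7.0, 89.6, 74.5]
force: [-0.2, 0.0, 0.5]
opening: 0.0256
```

```bash
python3 -c "
from h import *
plan([(.492,.278,.051)],82)"
```

```text
pos [0.4921 0.2774 0.0515] jaw yaw 81.5 x axis [ 0.002  0.007 -1.   ] F [-0.2  0.   0.5] open 0.0256 t 4.45 j6 -147.4
turn -0.5
[0.5, 0.2, 0.6] -0.5
```

Request:
arm_command:
  commands: [-30,0,0,0,0,-40,0,0,0,0,-30,0,0,0,0,0,0,0,0,0]

```text
clock: 4.95
tool_pos: [0.4901, 0.2752, 0.1515]
orientation: [52.2, 89.7, 133.6]
force: [-0.2, -0.1, -3.3]
opening: 0.0261
```

```bash
python3 -c "
from h import *
plan([(.535,-.076,.15)],74.2,50,4)"
```

```text
pos [0.4901 0.2752 0.1515] jaw yaw 81.4 x axis [-0.003  0.003 -1.   ] F [-0.2 -0.1 -3.3] open 0.0261 t 4.95 j6 -147.5
turn 7.2
[0.0, -12.1, -42.6] 4.0
[0.0, -15.0, -41.6] 3.2
[0.0, -17.3, -40.7] 0.0
[0.0, -17.3, -40.7] 0.0
[0.0, -17.3, -40.7] 0.0
[0.0, -17.3, -40.7] 0.0
[0.0, -17.3, -40.7] 0.0
[0.0, -17.3, -40.7] 0.0
```

Request:
arm_command:
  commands: [0,-12,-43,4,0,0,-15,-42,3,0,0,-17,-41,0,0,0,-17,-41,0,0,0,-17,-41,0,0]

```text
clock: 5.58
tool_pos: [0.5128, 0.0496, 0.1432]
orientation: [103.0, 89.3, 177.4]
force: [1.4, -0.3, -2.8]
opening: 0.0261
```

Request:
arm_command:
  commands: [0,-17,-41,0,0,0,-17,-41,0,0,0,-17,-41,0,0,0,0,0,0,0]

```text
clock: 6.08
tool_pos: [0.5243, -0.0896, 0.1361]
orientation: [104.6, 88.7, 178.7]
force: [0.4, 0.7, -3.3]
opening: 0.0256
```

```bash
python3 -c "
from h import *
grab('wrist','w2');grab('side','d2');
cv2.imwrite('pics/m2.png',np.hstack([load('w2')['frame'][60:400,120:520],cv2.resize(load('d2')['frame'][130:300,230:430],None,fx=2,fy=2,interpolation=cv2.INTER_CUBIC)]))
plan([(.535,-.076,.12)],74.2,50,4)"
```

```text
pos [ 0.5244 -0.0876  0.1364] jaw yaw 74.2 x axis [-0.022  0.001 -1.   ] F [ 0.3  0.1 -3.1] open 0.0258 t 6.17 j6 -117.0
turn 0.0
[16.2, -7.4, 14.1] 0.0
```

View pics/m2.png

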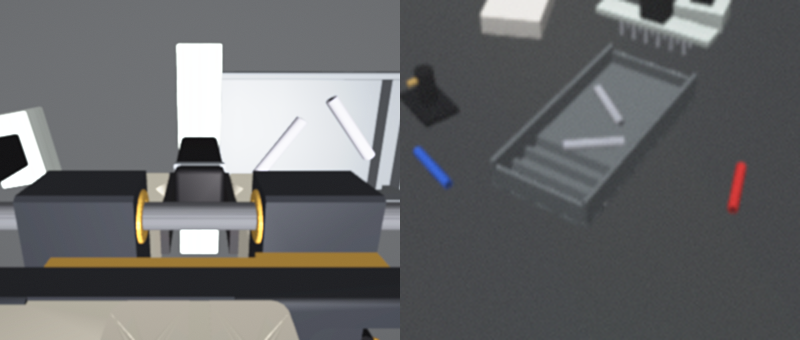

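The picture shows the rake held square across the tray's empty end, still above it and about 15 mm short of the start point. Both posts lie ahead of it, untouched.

Request:
arm_command:
  commands: [8,-8,14,0,0,0,0,0,0,0]

```text
clock: 6.42
tool_pos: [0.5359, -0.074, 0.1268]
orientation: [102.8, 88.7, 177.1]
force: [-0.4, -0.9, -1.6]
opening: 0.0257
```

```bash
python3 -c "
from h import *
plan([(.536,-.076,.074)],74.2,12,4)"
```

```text
pos [ 0.5359 -0.074   0.1268] jaw yaw 74.3 x axis [-0.023  0.001 -1.   ] F [-0.4 -0.9 -1.6] open 0.0257 t 6.42 j6 -118.1
turn 0.1
[10.6, -0.4, -0.3] 0.1
[10.6, -0.4, -0.3] 0.0
[10.6, -0.4, -0.3] 0.0
[10.6, -0.4, -0.3] 0.0
[10.6, -0.4, -0.3] 0.0
```

Request:
arm_command:
  commands: [12,0,0,0,0,12,0,0,0,0,12,0,0,0,0,10,0,0,0,0,4,0,0,0,0]

```text
clock: 7.05
tool_pos: [0.534, -0.0723, 0.0728]
orientation: [103.3, 88.6, 177.8]
force: [-3.6, 0.1, 4.5]
opening: 0.0255
```

```bash
python3 -c "
from h import *
plan([(.536,-.076,.071)],74.2,12,4)"
```

```text
pos [ 0.534  -0.0723  0.0728] jaw yaw 74.5 x axis [-0.025  0.001 -1.   ] F [-3.6  0.1  4.5] open 0.0255 t 7.05 j6 -118.1
turn 0.3
[1.7, -2.9, -3.0] 0.3
```

Request:
arm_command:
  commands: [2,0,0,0,0,1,0,0,0,0,1,0,6,0,0,1,0,6,0,0]

```text
clock: 7.55
tool_pos: [0.539, -0.0622, 0.0725]
orientation: [110.8, 88.8, -174.7]
force: [-1.8, -4.8, 7.4]
opening: 0.0259
```

```bash
cat > tr.py <<'E'
from h import *
o=get_obs(); R=Ro.from_euler('xyz',o['orientation'],degrees=True).as_matrix(); p=o['tool_pos']+.0515*R[:,0]
d=p-[.564,.027,0]; c,s=np.cos(np.radians(74.2)),np.sin(np.radians(74.2))
print('rake in tray',(1e3*np.array([c*d[0]+s*d[1],-s*d[0]+c*d[1],p[2]])).round(1),'jaw',np.degrees(np.arctan2(R[1,2],R[0,2])).round(2),'xax',R[:,0].round(3),'F',o['force'].round(1),'M',o['moment'].round(2),'op',round(o['opening'],4),'t',o['clock'])
E
python3 tr.py; python3 -c "
from h import *
grab('side','d3');cv2.imwrite('pics/d3c.png',cv2.resize(load('d3')['frame'][140:240,260:400],None,fx=4,fy=4,interpolation=cv2.INTER_CUBIC))"
```

```text
rake in tray [-93.    0.7  21. ] jaw 74.54 xax [-0.02  -0.002 -1.   ] F [-1.8 -4.8  7.4] M [-2.07  0.7   0.07] op 0.0259 t 7.55
```

View pics/d3c.png

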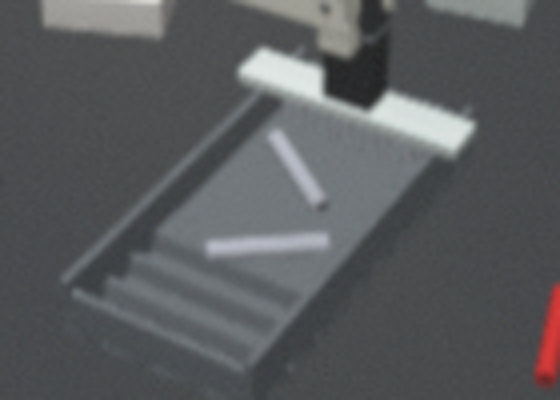

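The rake bar is resting across both rims near the empty end, with the tines inside and the posts untouched ahead. The tips are 21 mm up in the tray frame, as the text says. Now I'll comb.

Request:
arm_command:
  commands: [1,0,6,0,0,1,0,6,0,0,1,0,6,0,0,1,0,6,0,0,1,0,6,0,0]

```text
clock: 8.22
tool_pos: [0.5503, -0.0359, 0.0725]
orientation: [137.2, 89.0, -148.1]
force: [-2.1, -5.6, 9.5]
opening: 0.0259
```

```bash
python3 tr.py
```

```text
rake in tray [-64.9  -3.3  21.1] jaw 74.72 xax [-0.016 -0.01  -1.   ] F [-2.1 -5.6  9.5] M [-2.49  0.99  0.04] op 0.0259 t 8.225
```

Request:
arm_command:
  commands: [1,1,6,0,0,1,1,6,0,0,1,1,6,0,0,1,1,6,0,0,1,1,6,0,0]

```text
clock: 8.85
tool_pos: [0.5576, -0.0084, 0.0727]
orientation: [167.1, 88.9, -118.0]
force: [-1.3, -5.0, 7.4]
opening: 0.0261
```

```bash
python3 tr.py
```

```text
rake in tray [-36.8  -3.3  21.2] jaw 74.91 xax [-0.009 -0.017 -1.   ] F [-1.3 -5.   7.4] M [-2.22  0.69  0.03] op 0.0261 t 8.85
```

Request:
arm_command:
  commands: [1,1,6,0,0,1,1,6,0,0,1,1,6,0,0,1,1,6,0,0,1,1,6,0,0]

```text
clock: 9.48
tool_pos: [0.5645, 0.0191, 0.0727]
orientation: [-172.6, 88.6, -97.5]
force: [-1.0, -5.9, 8.5]
opening: 0.0256
```

```bash
python3 tr.py
```

```text
rake in tray [-8.7 -2.8 21.2] jaw 75.1 xax [-0.003 -0.025 -1.   ] F [-1.  -5.9  8.5] M [-2.34  0.74  0.05] op 0.0256 t 9.475
```

Request:
arm_command:
  commands: [0.5,1,6,0,0,0.5,1,6,0,0,0.5,1,6,1,0,0.5,1,6,0,0,0.5,1,6,0,0]

```text
clock: 10.1
tool_pos: [0.57, 0.0484, 0.0728]
orientation: [-164.0, 88.3, -89.8]
force: [-0.0, -4.7, 6.8]
opening: 0.026
```

```bash
python3 tr.py
```

```text
rake in tray [20.7 -0.3 21.3] jaw 74.18 xax [ 0.   -0.03 -1.  ] F [-0.  -4.7  6.8] M [-2.33  0.47  0.07] op 0.026 t 10.1
```

Request:
arm_command:
  commands: [0.5,1,6,0,0,0.5,1,6,0,0,0.5,1,6,0,0,0.5,1,6,0,0,0.5,1,6,0,0]

```text
clock: 10.72
tool_pos: [0.5767, 0.0771, 0.0728]
orientation: [-157.0, 87.9, -82.6]
force: [-0.4, -4.9, 8.1]
opening: 0.026
```

```bash
python3 tr.py
```

```text
rake in tray [49.9  0.7 21.3] jaw 74.39 xax [ 0.005 -0.036 -0.999] F [-0.4 -4.9  8.1] M [-2.04  0.7   0.05] op 0.026 t 10.725
```

Request:
arm_command:
  commands: [0.5,0.5,6,0,0,0.5,0.5,6,0,0,0.5,0.5,6,0,0,0.5,0.5,6,0,0,0.5,0.5,6,0,0]

```text
clock: 11.35
tool_pos: [0.584, 0.1055, 0.0729]
orientation: [-154.9, 87.6, -80.4]
force: [-0.8, -4.7, 7.9]
opening: 0.0258
```

```bash
python3 tr.py
```

```text
rake in tray [79.1  1.2 21.4] jaw 74.49 xax [ 0.007 -0.041 -0.999] F [-0.8 -4.7  7.9] M [-1.93  0.77  0.01] op 0.0258 t 11.35
```

Request:
arm_command:
  commands: [0.5,0.5,6,0,0,0.5,0.5,6,0,0,0.5,0.5,6,0,0,0.5,0,5,0,0,0,0,0,0,0]

```text
clock: 11.98
tool_pos: [0.5901, 0.1277, 0.0731]
orientation: [-153.6, 87.4, -79.0]
force: [-1.2, -1.4, 1.9]
opening: 0.026
```

```bash
python3 tr.py;python3 -c "
from h import *
grab('side','d4');grab('scene','s4');cv2.imwrite('pics/d4c.png',np.hstack([cv2.resize(load(n)['frame'][a:a+110,b:b+110],None,fx=3.6,fy=3.6,interpolation=cv2.INTER_CUBIC) for n,a,b in(('d4',145,270),('s4',150,260))]))"
```

```text
rake in tray [101.8   1.2  21.6] jaw 74.57 xax [ 0.009 -0.045 -0.999] F [-1.2 -1.4  1.9] M [-0.04  0.44  0.06] op 0.026 t 11.975
```

View pics/d4c.png

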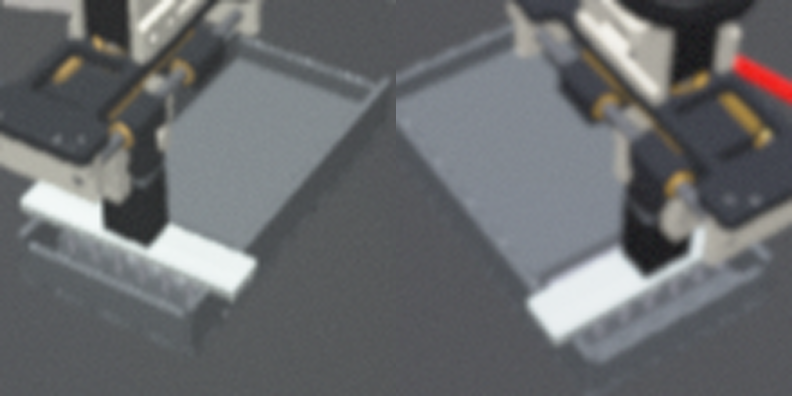

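The flat floor is now empty, and the rake stands over the grooves and hides them. I'll lift straight up, move clear and look.

Request:
arm_command:
  commands: [-10,0,0,0,0,-30,0,0,0,0,-40,0,0,0,0,0,0,50,0,0,0,0,50,0,0]

```text
clock: 12.7
tool_pos: [0.6149, 0.2281, 0.1512]
orientation: [-156.1, 87.5, -81.8]
force: [1.6, 0.2, -2.8]
opening: 0.0257
```

Request:
arm_command:
  commands: [0,-30,30,-8,0,0,-30,20,0,0,0,0,0,0,0]

```text
clock: 13.08
tool_pos: [0.6855, 0.2709, 0.1489]
orientation: [-165.9, 87.6, -83.2]
force: [-0.9, -0.4, -4.2]
opening: 0.026
```

```bash
python3 tr.py;python3 -c "
from h import *
grab('side','d5');grab('scene','s5');cv2.imwrite('pics/d5c.png',np.hstack([cv2.resize(load(n)['frame'][a:a+130,b:b+130],None,fx=3,fy=3,interpolation=cv2.INTER_CUBIC) for n,a,b in(('d5',155,255),('s5',150,260))]))
plan([(.492,.275,.12)],82)"
```

```text
rake in tray [265.8 -51.3  97.4] jaw 82.73 xax [ 0.005 -0.041 -0.999] F [-0.9 -0.4 -4.2] M [0.09 0.2  0.03] op 0.026 t 13.075
pos [0.6839 0.2697 0.1495] jaw yaw 82.7 x axis [ 0.004 -0.041 -0.999] F [-0.1 -0.1 -2.8] open 0.0257 t 13.18 j6 -135.9
turn 0.7
[7.1, 47.8, -4.5] 0.7
[7.1, 47.8, -5.1] 0.0
[7.1, 47.8, -5.1] 0.0
[7.1, 47.8, -5.1] 0.0
```

View pics/d5c.png

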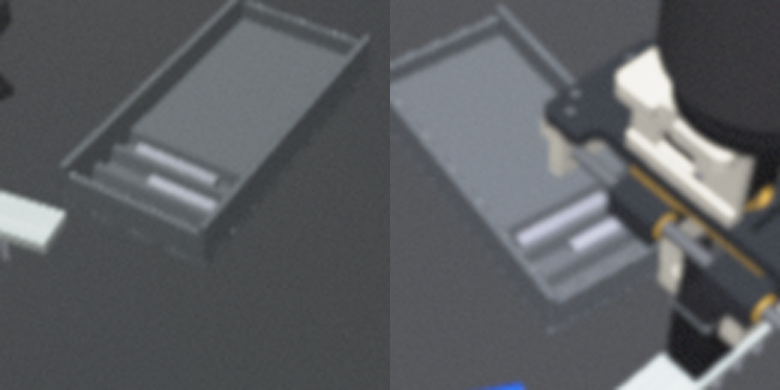

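Both posts lie in the first and second grooves, parallel to them: side crop (175,163) and (180,193), scene crop (562,218) and (595,235). Now I'll take the rake back to its free starting place.

Request:
arm_command:
  commands: [7,48,-5,0,0,7,48,-5,0,0,7,48,-5,0,0,7,48,-5,0,0,0,0,0,0,0]

```text
clock: 13.8
tool_pos: [0.4819, 0.2692, 0.1198]
orientation: [-168.0, 87.7, -85.5]
force: [1.9, -0.4, -3.2]
opening: 0.0255
```

```bash
python3 -c "
from h import *
plan([(.492,.277,.12),(.492,.277,.056)],None,40)"
```

```text
pos [0.4819 0.2692 0.1198] jaw yaw 82.5 x axis [ 0.003 -0.04  -0.999] F [ 1.9 -0.4 -3.2] open 0.0255 t 13.8 j6 -149.3
turn 0
[-0.5, -9.0, 9.0] 0
[32.0, 0.3, 1.2] 0
[32.0, 0.3, 1.2] 0
```

Request:
arm_command:
  commands: [30,-5,6,0,0,25,0,1,0,0,6,0,0,0,0,3,0,0,0,0,0,0,0,0,0]

```text
clock: 14.42
tool_pos: [0.4889, 0.2735, 0.0593]
orientation: [-157.3, 88.0, -74.7]
force: [-0.2, -0.4, -3.0]
opening: 0.0257
```

```bash
python3 tr.py
```

```text
rake in tray [215.2 138.4   7.8] jaw 82.55 xax [ 0.009 -0.033 -0.999] F [-0.2 -0.4 -3. ] M [0.14 0.08 0.07] op 0.0257 t 14.425
```

Request:
arm_command:
  commands: [3,0,0,0,0,2,0,0,0,0,2,0,0,0,0,1,0,0,0,0,1,0,0,0,0]

```text
clock: 15.05
tool_pos: [0.4905, 0.274, 0.052]
orientation: [-151.4, 88.1, -68.8]
force: [1.4, -1.5, 5.2]
opening: 0.026
```

```bash
python3 tr.py
```

```text
rake in tray [216.3 136.9   0.5] jaw 82.58 xax [ 0.012 -0.031 -0.999] F [ 1.4 -1.5  5.2] M [-0.77 -0.09  0.07] op 0.026 t 15.05
```

Request:
arm_command:
  commands: [0,0,0,0,35,0,0,0,0,45,0,0,0,0,60,0,0,0,0,80,0,0,0,0,100]

```text
clock: 15.68
tool_pos: [0.4909, 0.2747, 0.0525]
orientation: [-149.1, 88.1, -66.5]
force: [-0.9, 0.1, 0.9]
opening: 0.0639
```

Request:
arm_command:
  commands: [0,0,0,0,100,0,0,0,0,100,0,0,0,0,100,0,0,0,0,100,0,0,0,0,100]

```text
clock: 16.3
tool_pos: [0.4909, 0.2747, 0.0525]
orientation: [-149.3, 88.1, -66.7]
force: [0.4, -0.5, 0.3]
opening: 0.0876
```

```bash
python3 -c "
from h import *
plan([(.4917,.2765,.051)],82)"
```

```text
pos [0.4909 0.2747 0.0525] jaw yaw 82.6 x axis [ 0.013 -0.03  -0.999] F [ 0.4 -0.5  0.3] open 0.0876 t 16.3 j6 -149.4
turn 0.6
[1.4, -0.6, 2.0] 0.6
```

Request:
arm_command:
  commands: [-20,0,0,0,100,-50,0,0,0,100,-50,0,0,0,100,-30,0,0,0,100,0,0,0,0,100]

```text
clock: 16.92
tool_pos: [0.4886, 0.2788, 0.2065]
orientation: [-152.2, 88.1, -69.6]
force: [0.3, 0.1, -0.6]
opening: 0.0877
```

Request:
arm_command:
  commands: [0,0,-50,0,100,0,0,-60,0,100,0,0,-60,0,100,0,0,-60,0,100,0,0,-50,0,100]

```text
clock: 17.55
tool_pos: [0.4498, -0.004, 0.2113]
orientation: [-159.4, 88.0, -76.5]
force: [1.4, -0.0, 0.0]
opening: 0.0875
```

```bash
python3 -c "
from h import *
grab('side','d6');grab('scene','s6');cv2.imwrite('pics/d6c.png',np.hstack([cv2.resize(load(n)['frame'][a:a+150,b:b+w],None,fx=2.2,fy=2.2,interpolation=cv2.INTER_CUBIC) for n,a,b,w in(('d6',155,250,140),('s6',140,240,220))]))
plan([(.4917,.2765,.2)],82)"
```

```text
pos [ 0.4492 -0.0056  0.2113] jaw yaw 82.7 x axis [ 0.008 -0.034 -0.999] F [0.8 0.1 0.4] open 0.0879 t 17.65 j6 -124.7
turn 0.7
[0.4, -1.2, 57.1] 0.7
[0.4, -0.6, 57.1] 0.0
[0.4, -0.6, 57.1] 0.0
[0.4, -0.6, 57.1] 0.0
[0.4, -0.6, 57.1] 0.0
```

View pics/d6c.png

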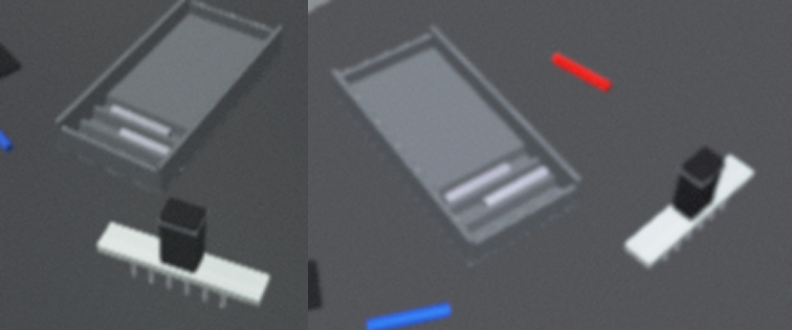

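The rake stands upright on its tines, the gripper is clear, and both posts lie in the first two grooves. I'm letting the arm settle and handing the job in.

Request:
arm_command:
  commands: [0,0,0,0,100,0,0,0,0,100,0,0,0,0,100]

```text
clock: 18.02
tool_pos: [0.449, -0.0049, 0.2102]
orientation: [-162.7, 88.0, -80.0]
force: [0.3, 0.2, -0.1]
opening: 0.088
```

```bash
python3 -c "
from plant import *
print(close_job())"
```

```text
the job is handed in; nothing more can be done
None
```

I combed both posts into the grooves with the rake, stood the rake back on its tines at its starting place, let go and handed the job in at about 18 s.

**Combing:** I set the rake down at about x = -104 mm in the tray frame. It rested on the rims with its tips 21 mm above the tray's underside, by the arm's readings. I drew it to x = +102 mm at about 45 mm/s; the contact force I read after each short move stayed near 10 N vertically.

**Last checks:**
- The side and scene pictures show post_a and post_b lying in the first and second grooves, parallel to them. I judged their depth by eye and did not measure it.
- The rake stands upright on the bench. The gripper is open and well clear, and the wrist force is near zero.

**Checks that disagreed:**
- The wrist camera put the rake 3–5 mm from where the fixed cameras did; I went with the combined fit.
- The tool picked up about 2° of tilt while combing, which had no visible effect on the result.

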